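# Exchange the blank and the sample in a colour reader

### The job

The colour reader has been zeroed with the blue-capped blank jar, and now it is the red-capped sample's turn: swap the two jars, so that the sample stands in the dish of the sliding carriage and the blank stands upright wholly on the cork mat where the sample was. With the sample in it, slide the carriage fully home against its stop under the reading head. Do not tip the jars over, and leave the other bottles and the beaker where they are.

Things in the scene. Friction and masses are not known exactly. Their poses are not given: they have to be found in the camera images.
- reader: Colour reader, fixed: white reading head bridging a low grey deck on two blue legs; its slide runs across in front of the robot. Origin on the bench below the middle of the head's open-side edge; x along the slide, into the head, z up. In mm: head x 0 to 110, y -100 to 100, underside at 118, top 182; legs |y| 80 to 100, x 20 to 110; deck x -190 to 0, 110 wide, 12 high, its guide rods 18 high.
- carriage (a joint): Travel of the aluminium sample carriage along the reader's x axis, m: 0 = fully drawn out of the head (as at the start), 0.17 = home against the red stop blocks under the head. It slides with some friction (2 to 4 N) and stays where it is left.
- dish (a point): Centre of the floor of the carriage's dish, 24 mm above the bench, in which a jar stands; around it a black lip, 62 mm inner diameter, 4 mm high. x along the slide. Carriage plate 100 by 86 mm, its top level with the dish floor. At home the dish lies 61 mm inside the head's edge: jars can be put in only while the carriage is drawn out.
- tab (a point): Top middle of the outer face (away from the head) of the carriage's orange upright push tab: 36 wide, 10 thick, top 55 mm above the bench, 31 mm above the plate; 55 mm from the dish centre. At home this face stands 6 mm inside the head's edge, under the overhanging head: reach it with the tool leaning back, away from the head.
- jar_red: Sample jar: round, pink body 52 mm across and 54 mm high, red cap 47 mm across above it, 75 mm high in all, about 160 g. Origin at the centre of its underside, z up. It stands on the mat at the start.
- jar_blue: Blank jar: the same shape, pale body and blue cap. Origin at the centre of its underside, z up. It stands in the dish at the start.
- mat: Round cork mat fixed to the bench, 90 mm across, 4 mm thick, left of the reader. Origin at the centre of its underside. The bench is free for 150 mm on either side of it along world x.
- wash_bottle: Bystander: white wash bottle with a red spout, 64 mm across, 175 mm high. Origin at the centre of its underside.
- beaker: Bystander: clear beaker, 56 mm across, 75 mm high. Origin at the centre of its underside.
- brown_bottle: Bystander: brown bottle with a black cap, 52 mm across, 110 mm high. Origin at the centre of its underside.

How it is judged:
By the outcome, as a careful person would: the job done as asked, in the order asked, and still so for the second after the job is handed in, with the robot touching nothing.
It also fails if it takes over 72 s, if anything falls off the work surface, if the arm or the gripper's body presses on something with over 40 N, if the wrist force passes 120 N, or if a joint passes its speed limit or range.

### The arm

A 6-joint arm with a two-finger parallel gripper is mounted at the origin on the work surface. World frame = base frame: x ahead of the robot, y to its left, z up, the work surface at z = 0. Lengths are in mm, angles in rad, forces in N, time in s.
With the tool pointing down it reaches from about 350 to 775 mm from the base axis. Payload 7.3 kg.
Tool frame: the origin (TCP) lies at the centre of the arm's flange, where the gripper is bolted on; the fingertips stand 178 mm ahead of it and the grasp point (between the pads) lies 159 mm ahead of it; z points along the fingers, y is the line along which they close (so a half turn about z gives the same grasp; the last joint's range is limited). The gripper opens to 92 mm and grips with 3 to 60 N. Pads are 19 mm wide; open, the fingers measure 130 mm over their backs; the gripper's body (75 mm by 190 mm) begins 47 mm behind the grasp point.
Start: joints at [-1.32, 0.342, 1.524, -0, 1.275, -0.146], TCP at [202.916, -484.203, 404.741] pointing down, gripper open.
Joint ranges: [-2.53, 2.53], [-0.77, 2.02], [0.04, 2.7], [-1, 4.14], [0.28, 2.66], [-3.11, 3.11]. Speed limits (rad/s): [2.57, 2.57, 3.14, 3.14, 3.14, 3.14].

### API

Orientations are given as [roll, pitch, yaw] about the fixed x, y, z axes, in that order (R = Rz(yaw) Ry(pitch) Rx(roll)).
In Python, from plant import * gives the robot as it stands. The module is installed in compiled form; this text tells all that it offers.
- The arm moves only by the shell command python3 -m inch 'ROWS'. ROWS is JSON, a list of rows, each a list of 5 numbers: the shift along the tool's x, y, z in m, then the turn about the tool's z in rad, then the opening, from 0 (shut) to 1 (fully open). In form: [[tx, ty, tz, spin, claw], ...]. A call has 1 to 8 rows; each row is the pose to reach, as a shift and turn from the pose commanded when the call began, along the tool's axes at that moment; what a row does not reach only later rows make up. A row lasts 1/12 s, in which the tool goes at most 41.7 mm and 7.16 degrees, less where a joint would pass 70% of its speed; a pose out of reach is approached as far as the arm can. A call with a gripper value outside its range is refused whole. The fingers move at their own pace and stop on an object; the grip force is fixed at half the most. Time passes only in rows, so rows that repeat a pose let the fingers close. It gives the time, the measured TCP pose, the force, the opening and the grip force at its end, in the units of the state.
- get_obs(): the state, without advancing time (a new reading comes with each control period).
- capture(name): name is "scene" or "top"; returns a dict with "color" (400x640x3 uint8, red, green, blue), "intrinsics" (3x3 intrinsics, pixels), "pose" (4x4, takes a point from camera to world coordinates). Camera axes: x right, y down, z forward; pixel columns grow to the right and rows downward; lengths in mm; the calibration is good to about 2 mm. A picture is of the moment at which its call begins. There is no depth.
- close_job(): hands the job in; it is judged then, once.
Trained networks look in a picture, given as the dict that the camera call returned (one of the last four; its "shot" number tells which), for a name from the list of things; names that differ only in an ending like _2 or _b are one class to them, and where a whole thing is asked for, a point or a joint stands for the part that bears it (a point fixed in the world has none). Each returns a list of dicts, best first, with "conf" (0 to 1); they miss things now and then, are a little off and sometimes report something else, mostly with a low value. They report only what shows in the picture. A call takes as long as a camera call.
- look_for(picture, target): "rect" ([centre column, centre row, width, height] in pixels, round what is visible of it).
- trace(picture, target): "pixels" (400x640 bool, what is visible of it) and "rect" ([centre column, centre row, width, height] in pixels, round what is visible of it).
- tip_of(picture, target): "centre" ([column, row] in pixels: a listed point, or the origin of a listed thing).
The state is a dict: "time": time; "joint_positions": joint angles; "dq": joint speeds; "tau": joint torques, N m; "tool_pos": TCP position; "tcp_rot": TCP orientation; "contact_force": force on the tool from outside, world axes, zero at the start; "moment": the same for the moment, N m; "grip_width": finger opening in mm; "finger_force": force on a finger pad.
Only numpy, scipy, OpenCV 4.12 (cv2) and the standard library are available. Lean on these libraries where they do the work, as an engineer would, in place of code of your own. Each camera call takes 0.05 s, during which the arm holds its last target. There are 200 camera calls.

## Working session

There is one attempt and no reset: what is moved stays moved. The work goes in short steps, Python scripts to look and compute and a shell command to move; the robot and the scene stay as the last step left them, time stands still between calls to the robot, and variables do not carry over. Pictures are saved under pics/ and viewed, at most 13 in all, crops included, and the job is handed in when it is done.

```bash
mkdir -p pics; cat > h.py <<'E'
from plant import *
import numpy as np, cv2
from scipy.spatial.transform import Rotation as R
def save(p,n): cv2.imwrite('pics/'+n,cv2.cvtColor(p['color'],cv2.COLOR_RGB2BGR))
def ray(p,uv):
    K=np.array(p['intrinsics']);T=np.array(p['pose'])
    d=T[:3,:3]@np.linalg.inv(K)@np.array([uv[0],uv[1],1.]);return T[:3,3],d/np.linalg.norm(d)
def tri(rs):
    A=sum(np.eye(3)-np.outer(d,d) for o,d in rs);b=sum((np.eye(3)-np.outer(d,d))@o for o,d in rs)
    x=np.linalg.solve(A,b);return x,[np.linalg.norm((np.eye(3)-np.outer(d,d))@(x-o)) for o,d in rs]
def atz(p,uv,z):
    o,d=ray(p,uv);return o+d*(z-o[2])/d[2]
def find(names):
    P=[capture('scene'),capture('top')]
    for n in names:
        t=[tip_of(p,n) for p in P]
        print(n,[[(np.round(c['centre'],1).tolist(),round(c['conf'],2)) for c in q[:2]] for q in t])
        if t[0] and t[1]:
            x,e=tri([ray(p,q[0]['centre']) for p,q in zip(P,t)]);print('   ',x.round(1),np.round(e,1))
    return P
E
python3 - <<'E'
from h import *
P=find(['reader','dish','tab','jar_red','jar_blue','mat','wash_bottle','beaker','brown_bottle'])
for p,n in zip(P,'st'): save(p,n+'0.png'); print(np.array(p['pose']).round(2).tolist(),p['intrinsics'])
o=get_obs();print({k:np.round(v,3).tolist() for k,v in o.items()})
E
```

```text
reader [[([325.6, 198.3], 0.59)], [([333.6, 224.7], 0.96), ([266.7, 208.7], 0.18)]]
    [563.2 -92.8   4.9] [3.9 3.9]
dish [[([357.8, 212.3], 0.7)], [([290.5, 209.8], 0.61)]]
    [598.7   9.   28.3] [2.9 2.9]
tab [[([378.9, 213.8], 0.62)], [([270.3, 205.6], 0.66)]]
    [606.5  57.1  49.8] [6.1 6.1]
jar_red [[([467.8, 239.8], 0.94)], [([192.8, 228.7], 0.77)]]
    [553.8 245.8  14.5] [2.1 2.1]
jar_blue [[([356.9, 215.4], 0.84), ([358.0, 216.3], 0.28)], [([290.9, 215.6], 0.83)]]
    [586.8   6.6   8.7] [0.5 0.5]
mat [[([461.9, 243.2], 0.84)], [([194.3, 231.0], 0.79)]]
    [549.5 241.9  -1.1] [3.2 3.2]
wash_bottle [[([239.6, 154.9], 0.81)], [([463.4, 254.0], 0.7)]]
    [ 495.9 -408.2   -0.5] [0.6 0.6]
beaker [[([375.4, 285.1], 0.77)], [([247.3, 153.6], 0.82)]]
    [741.4 116.5  -4.8] [1.6 1.6]
brown_bottle [[([276.6, 256.6], 0.83)], [([333.0, 138.1], 0.92), ([293.3, 215.7], 0.58)]]
    [ 7.769e+02 -9.320e+01  7.000e-01] [2.1 2.1]
[[-0.48, 0.55, -0.69, 1185.08], [0.88, 0.3, -0.37, 233.79], [-0.0, -0.78, -0.62, 570.43], [0.0, 0.0, 0.0, 1.0]] [[364.68642826   0.         319.76439167]
 [  0.         364.68642826 195.87523712]
 [  0.           0.           1.        ]]
[[0.0, -1.0, 0.07, 564.21], [-1.0, -0.0, 0.03, -79.25], [-0.03, -0.07, -1.0, 960.45], [0.0, 0.0, 0.0, 1.0]] [[393.84405633   0.         316.38347924]
 [  0.         393.84405633 198.3724284 ]
 [  0.           0.           1.        ]]
{'time': 1.0, 'joint_positions': [-1.32, 0.342, 1.524, 0.0, 1.275, -0.146], 'dq': [0.0, 0.001, -0.001, -0.0, -0.001, -0.001], 'tau': [0.001, -43.114, -24.448, 0.072, 0.048, 0.0], 'tool_pos': [202.908, -484.21, 404.771], 'tcp_rot': [3.141, 0.0, 0.397], 'contact_force': [-0.083, 0.722, -0.468], 'moment': [0.034, 0.049, -0.028], 'finger_force': 0.0, 'grip_width': 91.697}
```

```bash
sleep 1; ls pics
```

```text
s0.png
t0.png
```

View pics/s0.png

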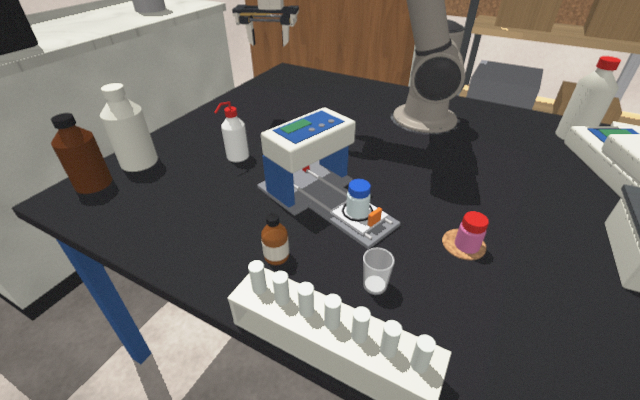

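View pics/t0.png

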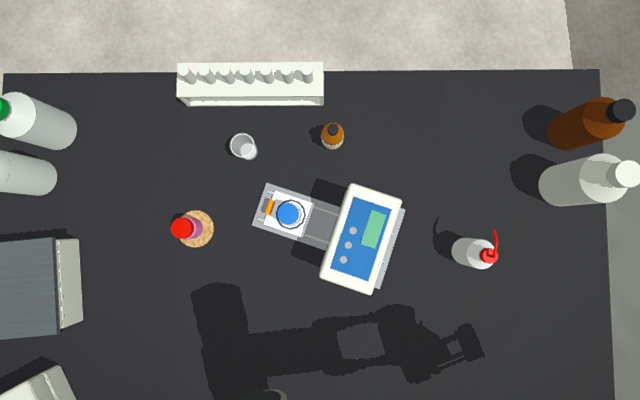

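The scene picture shows the blue jar at (358,200), the orange tab at (374,216), the red jar at (473,232) and the mat at (465,243). In the top picture the blue cap is at (290,213), the red cap at (183,229) and the mat at (195,229), with the head to the right and below. I'll refine these by silhouette fitting.

```bash
cat > fit.py <<'E'
from h import *
from scipy.optimize import minimize
S=4
def proj(p,X):
    T=np.linalg.inv(np.array(p['pose']));c=X@T[:3,:3].T+T[:3,3];q=c@np.array(p['intrinsics']).T;return q[:,:2]/q[:,2:]
def render(p,hulls):
    m=np.zeros((400*S,640*S),np.uint8)
    for X in hulls:
        q=((proj(p,X)+.5)*S*16).astype(np.float32)
        cv2.fillConvexPoly(m,cv2.convexHull(q).round().astype(np.int32),255,shift=4)
    return cv2.resize(m,(640,400),interpolation=cv2.INTER_AREA)/255.
a=np.linspace(0,2*np.pi,60,endpoint=False)
def cyl(x,y,z0,z1,r): return np.array([[x+r*np.cos(t),y+r*np.sin(t),z] for t in a for z in(z0,z1)])
def jar(v): return [cyl(v[0],v[1],v[2],v[2]+54,26),cyl(v[0],v[1],v[2]+54,v[2]+75,23.5)]
def box(v,x0,x1,y0,y1,z0,z1):
    c,s=np.cos(v[2]),np.sin(v[2])
    return np.array([[v[0]+c*x-s*y,v[1]+s*x+c*y,z] for x in(x0,x1) for y in(y0,y1) for z in(z0,z1)])
def reader(v): return [box(v,0,110,-100,100,118,182),box(v,20,110,-100,-80,0,118),box(v,20,110,80,100,0,118),box(v,-190,0,-55,55,0,12)]
def fit(P,M,W,model,v0,st):
    f=lambda v:sum((np.abs(render(p,model(v))-m)*w).sum() for p,m,w in zip(P,M,W))
    sim=np.array([v0]+[np.array(v0)+np.eye(len(v0))[i]*st[i] for i in range(len(v0))])
    r=minimize(f,v0,method='Nelder-Mead',options=dict(initial_simplex=sim,xatol=.02,fatol=.2,maxiter=250))
    return r.x.round(3),round(r.fun,0),[int(m.sum()) for m in M]
def masks(P,n): return [trace(p,n)[0]['pixels'] for p in P]
E
cat > m.py <<'E'
from fit import *
P=[capture('scene'),capture('top')]
one=[1.,1.]
r=masks(P,'jar_red');b=masks(P,'jar_blue');m=masks(P,'mat');R_=masks(P,'reader');c=masks(P,'carriage')
print('red',fit(P,r,one,jar,[552,244,4],[6,6,6]))
print('blue',fit(P,b,one,jar,[595,8,24],[6,6,6]))
print('mat',fit(P,m,[1.-x for x in r],lambda v:[cyl(v[0],v[1],v[2]-4,v[2],45)],[550,242,4],[6,6,6]))
d=lambda x:cv2.dilate(x.astype(np.uint8),np.ones((5,5)))
print('reader',fit(P,R_,[1.-d(x|y) for x,y in zip(b,c)],reader,[563,-93,-1.85],[8,8,.08]))
print([int(x.sum()) for x in c])
for p,k in zip(P,c): print(cv2.boundingRect(k.astype(np.uint8)))
for k in range(2):
    o=cv2.inRange(cv2.cvtColor(P[k]['color'],cv2.COLOR_RGB2HSV),(8,150,120),(20,255,255)).astype(bool)&d(c[k]).astype(bool)
    print('orange',o.sum(),np.argwhere(o).mean(0)[::-1])
E
python3 m.py
```

```text
Traceback (most recent call last):
  File "m.py", line 4, in <module>
    r=masks(P,'jar_red');b=masks(P,'jar_blue');m=masks(P,'mat');R_=masks(P,'reader');c=masks(P,'carriage')
                                                                                       ~~~~~^^^^^^^^^^^^^^
  File "fit.py", line 24, in masks
    def masks(P,n): return [trace(p,n)[0]['pixels'] for p in P]
                            ~~~~~~~~~~^^^
IndexError: list index out of range
```

```bash
python3 - <<'E'
s=open('fit.py').read()
s=s[:s.index('def masks')]+'''def masks(P,*ns):
    out=[]
    for p in P:
        g=[t for n in ns for t in trace(p,n)[:1]]
        if not g: print('missed',ns)
        out.append(max(g,key=lambda t:t['conf'])['pixels'] if g else np.zeros((400,640),bool))
    return out
'''
open('fit.py','w').write(s)
E
sed -i "s/masks(P,'carriage')/masks(P,'carriage','dish','tab')/" m.py; python3 m.py
```

```text
missed ('jar_red',)
red (array([5.57367e+02, 2.51276e+02, 3.71000e-01]), np.float64(1099.0), [0, 606])
blue (array([589.756,   5.469,  26.206]), np.float64(71.0), [856, 455])
mat (array([554.88 , 241.156,   6.188]), np.float64(632.0), [523, 546])
reader (array([555.113, -95.704,  -1.892]), np.float64(2515.0), [8916, 8116])
[838, 1049]
(330, 201, 58, 33)
(264, 192, 49, 44)
orange 159 [374.3081761  216.32075472]
orange 57 [269.42105263 206.40350877]
```

```bash
cat > m2.py <<'E'
from fit import *
P=[capture('scene'),capture('top')]
one=[1.,1.]
def jm(p,c):
    h=cv2.cvtColor(p['color'],cv2.COLOR_RGB2HSV)
    m=(h[...,1]>90)&((h[...,0]>135)|(h[...,0]<5))&(h[...,2]>60)
    z=np.zeros_like(m);z[c[1]-45:c[1]+45,c[0]-45:c[0]+45]=1
    return m&z
r=[jm(P[0],(473,232)),jm(P[1],(190,229))]
print('red',fit(P,r,one,jar,[552,244,4],[6,6,6]))
m=masks(P,'mat')
for q in (0,1): print('mat view',q,fit([P[q]],[m[q]],[1.-cv2.dilate(r[q].astype(np.uint8),np.ones((5,5)))],lambda v:[cyl(v[0],v[1],0,4,45)],[550,242],[6,6]))
d=lambda x:cv2.dilate(x.astype(np.uint8),np.ones((5,5)))
o=[cv2.inRange(cv2.cvtColor(P[k]['color'],cv2.COLOR_RGB2HSV),(8,150,120),(20,255,255)).astype(bool) for k in(0,1)]
for k,(u,v) in enumerate([(374,216),(269,206)]):
    z=np.zeros_like(o[k]);z[v-15:v+15,u-15:u+15]=1;o[k]&=z
print('tab',fit(P,o,one,lambda v:[box([v[0],v[1],v[2]],0,10,-18,18,24,v[3]*10)],[607,60,-1.89,5.5],[5,5,.1,.5]))
E
python3 m2.py
```

```text
red (array([558.108, 248.723,   7.569]), np.float64(128.0), [1041, 562])
mat view 0 (array([553.266, 240.663]), np.float64(25.0), [551])
mat view 1 (array([554.389, 243.034]), np.float64(48.0), [549])
tab (array([606.647,  59.013,  -1.791,   5.439]), np.float64(88.0), [160, 58])
```

```bash
cat > go.py <<'E'
import sys
from h import *
def go(x,y,z,yaw,roll=np.pi,pitch=0.):
    o=get_obs();p=np.array(o['tool_pos']);A=R.from_euler('xyz',o['tcp_rot'])
    d=A.inv().apply(np.array([x,y,z])-p)/1000
    s=(A.inv()*R.from_euler('xyz',[roll,pitch,yaw])).as_rotvec()
    print('t',round(o['time'],2),'pos',p.round(1),'rot',np.round(o['tcp_rot'],3),'F',np.round(o['contact_force'],1),'w',round(o['grip_width'],1),round(o['finger_force'],1),'j',np.round(o['joint_positions'],2))
    print('d',d.round(4),'spin',s.round(3))
if __name__=='__main__': go(*map(float,sys.argv[1:]))
E
python3 -m inch '[[0.03,-0.026,0,-0.12,1],[0.06,-0.053,0,-0.24,1],[0.09,-0.08,0,-0.36,1],[0.12,-0.106,0,-0.48,1],[0.15,-0.132,0,-0.6,1],[0.18,-0.16,0,-0.72,1],[0.21,-0.185,0,-0.852,1],[0.24,-0.212,0,-0.852,1]]'; python3 go.py 558 248.5 405 1.249
```

```text
time: 3.22
tool_pos: [342.7, -194.2, 405.0]
tcp_rot: [3.141, 0.0, 1.255]
contact_force: [0.7, -0.4, -0.6]
grip_width: 91.6
finger_force: 0.0
t 3.22 pos [ 342.7 -194.2  405. ] rot [3.141 0.    1.255] F [ 0.7 -0.4 -0.6] w 91.6 0.0 j [-0.71  0.1   1.85 -0.    1.2  -0.4 ]
d [ 4.877e-01  6.720e-02 -2.000e-04] spin [0.001 0.    0.006]
```

```bash
python3 -m inch '[[0.04,0.0055,0,0,1],[0.08,0.011,0,0,1],[0.12,0.0165,0,0,1],[0.16,0.022,0,0,1],[0.2,0.0275,0,0,1],[0.24,0.033,0,0,1],[0.28,0.0385,0,0,1],[0.32,0.044,0,0,1]]'>/dev/null; python3 go.py 558 248.5 405 1.249
```

```text
t 3.88 pos [485.8  95.9 404.9] rot [ 3.141 -0.     1.249] F [0.5 0.2 1.2] w 91.5 0.0 j [ 0.04  0.29  1.6  -0.    1.25  0.36]
d [ 1.676e-01  2.030e-02 -1.000e-04] spin [ 0.001 -0.     0.   ]
```

```bash
python3 -m inch '[[0.04,0.005,0,0,1],[0.08,0.01,0,0,1],[0.12,0.015,0,0,1],[0.15,0.019,0,0,1],[0.1676,0.0203,0.02,0,1],[0.1676,0.0203,0.05,0,1],[0.1676,0.0203,0.07,0,1],[0.1676,0.0203,0.07,0,1]]'>/dev/null; python3 go.py 558 248.5 205 1.249
python3 - <<'E'
from h import *
p=capture('scene');cv2.imwrite('pics/a1.png',cv2.cvtColor(cv2.resize(p['color'][100:300,330:630],(800,533)),cv2.COLOR_RGB2BGR))
E
```

```text
t 4.55 pos [556.6 246.4 329.7] rot [-3.134  0.005  1.25 ] F [-1.8  0.1 -1.6] w 92.2 0.0 j [ 0.29  0.56  1.39 -0.    1.21  0.61]
d [0.0031 0.0016 0.1247] spin [-0.007  0.005  0.001]
```

View pics/a1.png

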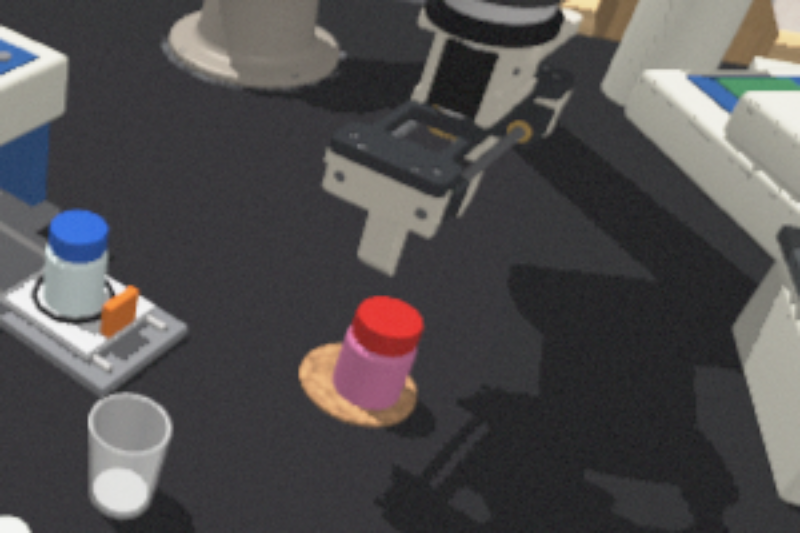

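The picture shows the open gripper squarely above the red jar: finger at crop (385,250), cap at (388,320). Next I descend and grip.

```bash
python3 -m inch '[[0,0,0.03,0,1],[0,0,0.06,0,1],[0,0,0.09,0,1],[0,0,0.11,0,1],[0,0,0.12,0,1],[0,0,0.13,0,1],[0,0,0.13,0,1],[0,0,0.13,0,1]]';python3 -m inch '[[0,0,0,0,0.4],[0,0,0,0,0.4],[0,0,0,0,0.4],[0,0,0,0,0.4],[0,0,0,0,0.4],[0,0,0,0,0.4],[0,0,0,0,0.4],[0,0,0,0,0.4]]'; python3 go.py 558 248.5 205 1.249
```

```text
time: 5.27
tool_pos: [558.2, 246.3, 205.9]
tcp_rot: [3.14, -0.001, 1.249]
contact_force: [-0.9, 0.3, 0.4]
grip_width: 92.1
finger_force: 0.0
time: 5.93
tool_pos: [557.5, 246.3, 204.8]
tcp_rot: [-3.141, 0.0, 1.249]
contact_force: [-2.8, 0.4, 1.6]
grip_width: 51.0
finger_force: 30.0
t 5.93 pos [557.5 246.3 204.8] rot [-3.141  0.     1.249] F [-2.8  0.4  1.6] w 51.0 30.0 j [0.29 0.7  1.51 0.   0.93 0.61]
d [ 0.0022 -0.0002 -0.0002] spin [-0.  0. -0.]
```

```bash
python3 -m inch '[[0,0,-0.01,0,0.4],[0,0,-0.03,0,0.4],[0,0,-0.04,0,0.4],[-0.007,-0.018,-0.045,0,0.4],[-0.017,-0.045,-0.045,0,0.4],[-0.028,-0.075,-0.045,0,0.4],[-0.037,-0.1,-0.045,0,0.4],[-0.041,-0.11,-0.045,0,0.4]]'; python3 -m inch '[[0,0,0.005,0,0.4],[0,0,0.02,0,0.4],[0,0,0.035,0,0.4],[0,0,0.042,0,0.4],[0,0,0.045,0,0.4],[0,0,0.048,0,0.4],[0,0,0.048,0,0.4],[0,0,0.048,0,0.4]]';python3 go.py 440 242 201 1.249
```

```text
time: 6.6
tool_pos: [437.0, 241.9, 249.9]
tcp_rot: [-3.139, 0.002, 1.25]
contact_force: [-0.4, -0.4, -2.2]
grip_width: 51.3
finger_force: 30.0
time: 7.27
tool_pos: [440.7, 242.2, 202.0]
tcp_rot: [3.141, -0.0, 1.249]
contact_force: [0.0, 0.7, -1.9]
grip_width: 51.3
finger_force: 30.0
t 7.27 pos [440.7 242.2 202. ] rot [ 3.141 -0.     1.249] F [ 0.   0.7 -1.9] w 51.3 30.0 j [ 0.35  0.56  1.82 -0.    0.75  0.67]
d [-0.0004 -0.0006  0.001 ] spin [ 0.001 -0.    -0.   ]
```

Force still shows the jar's weight, so I lower 2 mm more, release and lift.

```bash
python3 -m inch '[[0,0,0.001,0,0.4],[0,0,0.002,0,0.4],[0,0,0.002,0,0.4],[0,0,0.002,0,0.4]]'; python3 -m inch '[[0,0,0,0,1],[0,0,0,0,1],[0,0,0,0,1],[0,0,0,0,1],[0,0,0,0,1],[0,0,0,0,1],[0,0,0,0,1],[0,0,0,0,1]]';python3 -m inch '[[0,0,-0.03,0,1],[0,0,-0.06,0,1],[0,0,-0.1,0,1],[0,0,-0.13,0,1],[0,0,-0.15,0,1],[0,0,-0.15,0,1],[0,0,-0.15,0,1]]';python3 go.py 590 6 350 1.249
```

```text
time: 7.6
tool_pos: [440.6, 242.3, 200.8]
tcp_rot: [3.14, -0.001, 1.249]
contact_force: [-0.4, -1.0, 4.5]
grip_width: 51.4
finger_force: 30.0
time: 8.27
tool_pos: [440.3, 242.2, 199.6]
tcp_rot: [-3.142, 0.0, 1.249]
contact_force: [-0.1, 0.1, -1.0]
grip_width: 91.3
finger_force: 0.0
time: 8.85
tool_pos: [440.3, 242.2, 350.5]
tcp_rot: [3.14, -0.001, 1.249]
contact_force: [0.2, 0.5, -0.5]
grip_width: 91.8
finger_force: 0.0
t 8.85 pos [440.3 242.2 350.5] rot [ 3.140e+00 -1.000e-03  1.249e+00] F [ 0.2  0.5 -0.5] w 91.8 0.0 j [ 0.35  0.35  1.67 -0.    1.12  0.67]
d [-0.1767  0.2167  0.0007] spin [ 0.002 -0.001 -0.   ]
```

```bash
python3 -m inch '[[-0.025,0.03,0,0,1],[-0.05,0.06,0,0,1],[-0.075,0.092,0,0,1],[-0.1,0.123,0,0,1],[-0.125,0.153,0,0,1],[-0.15,0.184,0,0,1],[-0.17,0.208,0,0,1],[-0.1767,0.2167,0,0,1]]'>/dev/null; python3 -m inch '[[0,0,0.01,0,1],[0,0,0.02,0,1],[0,0,0.02,0,1]]'>/dev/null; python3 go.py 590 6 225 1.249; python3 - <<'E'
from fit import *
P=[capture('scene'),capture('top')]
h=cv2.cvtColor(P[0]['color'],cv2.COLOR_RGB2HSV)
m=(h[...,1]>90)&((h[...,0]>135)|(h[...,0]<5))&(h[...,2]>60);n,l,s,c=cv2.connectedComponentsWithStats(m.astype(np.uint8));print([(s[i].tolist()) for i in range(1,n) if s[i][4]>300])
save(P[0],'a2.png')
E
```

```text
t 9.77 pos [588.4   7.4 325.9] rot [-3.135e+00  1.000e-03  1.250e+00] F [-0.6  1.  -1.2] w 92.0 0.0 j [-0.12  0.53  1.45  0.    1.17  0.2 ]
d [-0.0007  0.0026  0.1009] spin [-0.007  0.001  0.001]
[[463, 183, 32, 39, 878]]
```

View pics/a2.png

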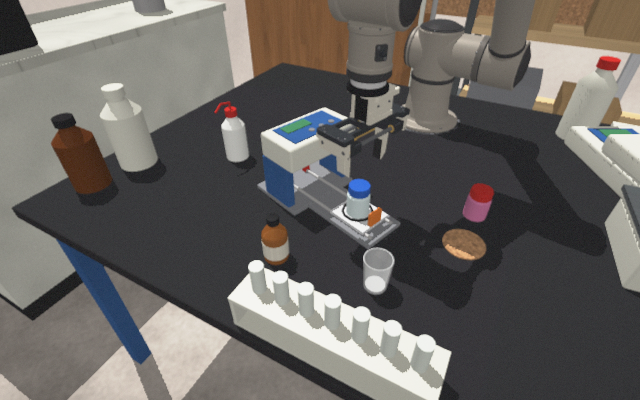

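Red jar stands upright at (478,203) off the mat, and the gripper is above the blue jar at (358,200). I descend and grip it.

```bash
python3 -m inch '[[0,0,0.03,0,1],[0,0,0.06,0,1],[0,0,0.08,0,1],[0,0,0.095,0,1],[0,0,0.105,0,1],[0,0,0.105,0,1],[0,0,0.105,0,1]]';python3 -m inch '[[0,0,0,0,0.4],[0,0,0,0,0.4],[0,0,0,0,0.4],[0,0,0,0,0.4],[0,0,0,0,0.4],[0,0,0,0,0.4],[0,0,0,0,0.4],[0,0,0,0,0.4]]'; python3 go.py 554 242 205 1.249
```

```text
time: 10.45
tool_pos: [590.0, 6.6, 225.2]
tcp_rot: [3.141, 0.0, 1.25]
contact_force: [0.9, 0.9, 0.1]
grip_width: 91.8
finger_force: 0.0
time: 11.12
tool_pos: [589.9, 6.0, 224.8]
tcp_rot: [-3.141, 0.0, 1.249]
contact_force: [0.2, 0.1, 0.9]
grip_width: 50.8
finger_force: 30.0
t 11.12 pos [589.9   6.  224.8] rot [-3.141  0.     1.249] F [0.2 0.1 0.9] w 50.8 30.0 j [-0.12  0.65  1.55 -0.    0.94  0.2 ]
d [ 0.2125 -0.1087  0.0198] spin [-0.  0. -0.]
```

```bash
python3 -m inch '[[0,0,-0.01,0,0.4],[0,0,-0.03,0,0.4],[0,0,-0.055,0,0.4],[0,0,-0.07,0,0.4],[0.02,-0.01,-0.07,0,0.4],[0.05,-0.026,-0.07,0,0.4],[0.08,-0.041,-0.07,0,0.4],[0.11,-0.056,-0.07,0,0.4]]'>/dev/null;python3 -m inch '[[0.03,-0.0155,0,0,0.4],[0.06,-0.031,0,0,0.4],[0.085,-0.0445,0,0,0.4],[0.1025,-0.0527,0,0,0.4],[0.1025,-0.0527,0.02,0,0.4],[0.1025,-0.0527,0.04,0,0.4],[0.1025,-0.0527,0.05,0,0.4],[0.1025,-0.0527,0.05,0,0.4]]'; python3 go.py 554 242 205 1.249
python3 - <<'E'
from fit import *
P=[capture('scene'),capture('top')]
m=masks(P,'jar_blue')
print('blue',fit(P[:1],m[:1],[1.],lambda v:jar([v[0],v[1],44]),[554,242],[6,6]), fit(P,m,[1.,1.],jar,[554,242,44],[6,6,6]))
E
```

```text
time: 12.45
tool_pos: [553.3, 241.7, 242.5]
tcp_rot: [-3.138, 0.003, 1.249]
contact_force: [-0.7, 0.4, -0.6]
grip_width: 50.9
finger_force: 30.0
t 12.45 pos [553.3 241.7 242.5] rot [-3.138e+00  3.000e-03  1.249e+00] F [-0.7  0.4 -0.6] w 50.9 30.0 j [ 0.29  0.65  1.49 -0.    1.01  0.61]
d [0.0006 0.0007 0.0375] spin [-0.004  0.003 -0.   ]
blue (array([555.852, 239.942]), np.float64(811.0), [327]) (array([543.158, 242.224, -10.409]), np.float64(1117.0), [327, 182])
```

```bash
python3 -m inch '[[0,0,0.012,0,0.4],[0,0,0.025,0,0.4],[0,0,0.035,0,0.4],[0,0,0.039,0,0.4],[0,0,0.0405,0,0.4],[0,0,0.0405,0,0.4],[0,0,0.0405,0,0.4]]'; python3 go.py 554 242 205 1.249
```

```text
time: 13.23
tool_pos: [554.0, 241.9, 204.7]
tcp_rot: [-3.141, 0.0, 1.249]
contact_force: [-3.5, -1.0, 4.9]
grip_width: 50.7
finger_force: 30.0
t 13.23 pos [554.  241.9 204.7] rot [-3.141  0.     1.249] F [-3.5 -1.   4.9] w 50.7 30.0 j [ 0.28  0.7   1.52 -0.    0.92  0.61]
d [ 0.0001 -0.0001 -0.0003] spin [-0.  0. -0.]
```

Contact. Release, lift, then check both jars and the mat in the images.

```bash
python3 -m inch '[[0,0,0,0,1],[0,0,0,0,1],[0,0,0,0,1],[0,0,0,0,1],[0,0,0,0,1],[0,0,0,0,1],[0,0,0,0,1],[0,0,0,0,1]]'>/dev/null;python3 -m inch '[[0,0,-0.03,0,1],[0,0,-0.06,0,1],[0,0,-0.1,0,1],[0,0,-0.13,0,1],[0,0,-0.15,0,1],[0,0,-0.15,0,1]]'>/dev/null; python3 -m inch '[[-0.04,0,0,0,1],[-0.08,0,0,0,1],[-0.12,0,0,0,1],[-0.16,0,0,0,1],[-0.18,0,0,0,1],[-0.18,0,0,0,1],[-0.18,0,0,0,1]]'; python3 - <<'E'
from fit import *
P=[capture('scene'),capture('top')]
m=masks(P,'jar_blue');print('blue',fit(P,m,[1.,1.],jar,[554,242,4],[6,6,6]),fit(P,m,[1.,1.],lambda v:jar([*v,4]),[554,242],[6,6]))
M=masks(P,'mat');d=lambda x:1.-cv2.dilate(x.astype(np.uint8),np.ones((5,5)))
print('mat',fit(P,M,[d(x) for x in m],lambda v:[cyl(v[0],v[1],0,4,45)],[554,242],[6,6]))
m=masks(P,'jar_red');print('red',fit(P,m,[1.,1.],lambda v:jar([*v,0]),[440,242],[6,6]))
# plate/dish: black lip circle
for n in ('dish','tab','carriage'):
    t=[tip_of(p,n) for p in P];print(n,[[(np.round(c['centre'],1).tolist(),round(c['conf'],2)) for c in q[:1]] for q in t])
    z={'dish':24,'tab':55,'carriage':24}[n];print([atz(p,q[0]['centre'],z).round(1) for p,q in zip(P,t) if q])
v=np.vstack([cv2.resize(P[k]['color'][a:b,c:e],(600,300),interpolation=cv2.INTER_CUBIC) for k,(a,b,c,e) in enumerate([(170,250,310,470),(170,250,170,330)])])
cv2.imwrite('pics/a3.png',v[...,::-1])
E
```

```text
time: 14.98
tool_pos: [496.9, 70.4, 353.8]
tcp_rot: [-3.141, 0.0, 1.246]
contact_force: [0.0, 0.1, -0.1]
grip_width: 91.9
finger_force: 0.0
blue (array([555.272, 240.198,   4.118]), np.float64(82.0), [1023, 566]) (array([555.165, 240.221]), np.float64(83.0), [1023, 566])
mat (array([553.954, 243.093]), np.float64(9341.0), [8848, 465])
missed ('jar_red',)
red (array([432.335, 242.327]), np.float64(852.0), [670, 0])
dish [[([359.3, 213.8], 0.65)], [([290.7, 210.5], 0.82)]]
[array([595.7,  14.9,  24. ]), array([598.4,   6.2,  24. ])]
tab [[([381.4, 211.3], 0.7)], [([266.9, 205.5], 0.6)]]
[array([599.,  66.,  55.]), array([608.7,  58.5,  55. ])]Traceback (most recent call last):
  File "<stdin>", line 9, in <module>
ValueError: it knows: beaker, brown_bottle, dish, jar_blue, jar_red, mat, reader, tab, wash_bottle
```

```bash
python3 - <<'E'
from fit import *
P=[capture('scene'),capture('top')]
v=np.vstack([cv2.resize(P[k]['color'][a:b,c:e],(600,300),interpolation=cv2.INTER_CUBIC) for k,(a,b,c,e) in enumerate([(190,240,315,415),(185,235,245,345)])])
cv2.imwrite('pics/a3.png',v[...,::-1])
E
```

```text
(no output)
```

View pics/a3.png

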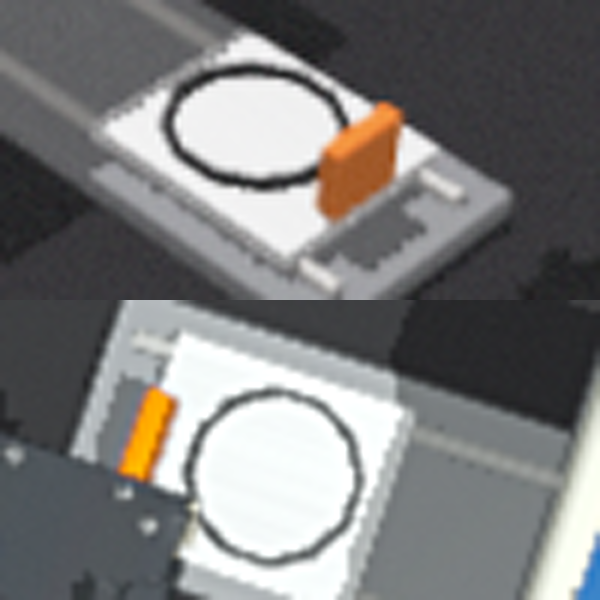

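```bash
python3 - <<'E'
from fit import *
P=[capture('scene'),capture('top')]
u=[(315+256/6-.5,190+127/6-.5),(245+275/6-.5,185+176/6-.5)]
print([atz(p,q,27).round(1) for p,q in zip(P,u)],tri([ray(p,q) for p,q in zip(P,u)]))
h=cv2.cvtColor(P[0]['color'],cv2.COLOR_RGB2HSV)
m=(h[...,1]>90)&((h[...,0]>135)|(h[...,0]<5))&(h[...,2]>60)
z=np.zeros_like(m);z[160:245,445:510]=1
print('red',fit(P[:1],[m&z],[1.],lambda v:jar([*v,0]),[440,242],[6,6]))
E
python3 go.py 440.3 242.2 350 1.249
```

```text
[array([591.4,   7.5,  27. ]), array([590.3,   6.7,  27. ])] (array([590.31133844,   6.96507403,  25.98736026]), [np.float64(0.1332830412321363), np.float64(0.133283041232082)])
red (array([426.82 , 243.279]), np.float64(206.0), [678])
t 15.78 pos [497.1  71.2 354.2] rot [3.141 0.    1.249] F [-0.7  0.6  0.6] w 91.8 0.0 j [-0.01  0.35  1.66 -0.    1.13  0.31]
d [ 0.1442 -0.108   0.0042] spin [ 0.  0. -0.]
```

```bash
python3 -m inch '[[-0.04,0.02,0,0,1],[-0.08,0.04,0,0,1],[-0.1,0.06,0,0,1],[-0.1,0.06,0,0,1]]' >/dev/null; python3 - <<'E'
from fit import *
P=[capture('scene'),capture('top')]
M=[]
for k,p in enumerate(P):
    h=cv2.cvtColor(p['color'],cv2.COLOR_RGB2HSV)
    m=(h[...,1]>80)&((h[...,0]>135)|(h[...,0]<6))&(h[...,2]>25)
    c=proj(p,np.array([[440,242,37.]]))[0].astype(int);z=np.zeros_like(m);z[c[1]-35:c[1]+35,c[0]-35:c[0]+35]=1
    M.append(m&z);print(c,M[k].sum())
for s in ([0],[1],[0,1]): print('red',fit([P[i] for i in s],[M[i] for i in s],[1.,1.],lambda v:jar([*v,0]),[440,242],[6,6]))
v=np.vstack([cv2.resize(P[k]['color'][a:b,c:e],(600,300),interpolation=cv2.INTER_CUBIC) for k,(a,b,c,e) in enumerate([(170,250,410,570),(210,310,110,310)])])
cv2.imwrite('pics/a4.png',v[...,::-1])
E
python3 go.py 440.3 242.2 350 1.249
```

```text
[477 201] 701
[189 277] 649
red (array([433.254, 243.516]), np.float64(206.0), [701])
red (array([443.395, 245.248]), np.float64(28.0), [649])
red (array([443.027, 244.007]), np.float64(275.0), [701, 649])
t 16.22 pos [522.5 -43.8 354. ] rot [-3.141 -0.     1.246] F [ 0.3  0.5 -0.5] w 91.8 0.0 j [-0.23  0.39  1.6   0.    1.15  0.09]
d [ 0.2448 -0.1692  0.0041] spin [-0.    -0.    -0.003]
```

View pics/a4.png

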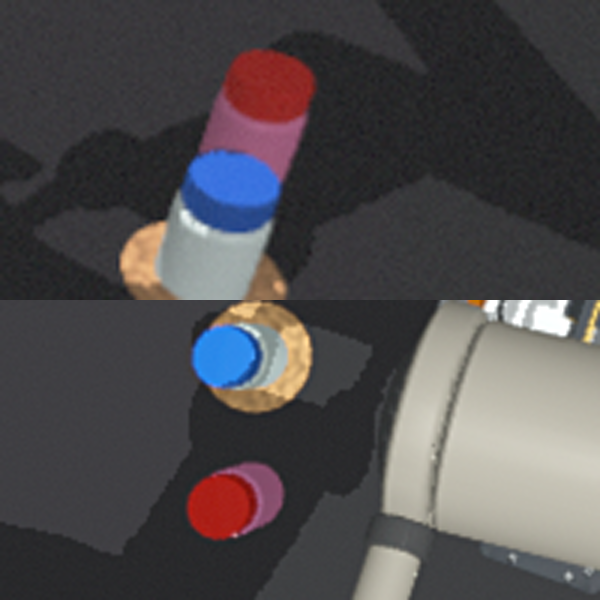

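Blue stands upright in the mat circle (top crop (260,357)); red stands free at (250,497), only hidden partly by blue in the scene view. I go to (441.5, 245).

```bash
python3 -m inch '[[0.03,-0.02,0,0,1],[0.06,-0.041,0,0,1],[0.09,-0.062,0,0,1],[0.12,-0.083,0,0,1],[0.15,-0.104,0,0,1],[0.18,-0.124,0,0,1],[0.21,-0.145,0,0,1],[0.24,-0.166,0,0,1]]'>/dev/null; python3 -m inch '[[0.004,-0.002,0,0,1],[0.004,-0.002,0,0,1],[0.004,-0.002,0,0,1],[0.004,-0.002,0,0,1]]'>/dev/null; python3 go.py 441.5 245 201 1.249
```

```text
t 17.22 pos [440.2 241.4 354.2] rot [3.142e+00 1.000e-03 1.249e+00] F [ 0.4 -0.6  0.2] w 91.9 0.0 j [ 0.35  0.35  1.66 -0.    1.13  0.67]
d [0.0039 0.     0.1532] spin [ 0.     0.001 -0.   ]
```

```bash
python3 -m inch '[[0.002,0,0.035,0,1],[0.0039,0,0.07,0,1],[0.0039,0,0.1,0,1],[0.0039,0,0.13,0,1],[0.0039,0,0.145,0,1],[0.0039,0,0.153,0,1],[0.0039,0,0.153,0,1],[0.0039,0,0.153,0,1]]';python3 -m inch '[[0,0,0,0,0.4],[0,0,0,0,0.4],[0,0,0,0,0.4],[0,0,0,0,0.4],[0,0,0,0,0.4],[0,0,0,0,0.4],[0,0,0,0,0.4],[0,0,0,0,0.4]]'; python3 -m inch '[[0,0,-0.01,0,0.4],[0,0,-0.03,0,0.4],[0,0,-0.06,0,0.4],[0,0,-0.09,0,0.4],[0,0,-0.11,0,0.4],[0,0,-0.12,0,0.4],[0,0,-0.12,0,0.4]]'; python3 go.py 590.5 7 320 1.249
```

```text
time: 17.88
tool_pos: [442.1, 245.1, 201.7]
tcp_rot: [3.141, -0.0, 1.247]
contact_force: [0.0, 0.2, 0.5]
grip_width: 92.1
finger_force: 0.0
time: 18.55
tool_pos: [441.5, 245.7, 201.4]
tcp_rot: [3.141, -0.0, 1.249]
contact_force: [-0.5, -0.9, 1.8]
grip_width: 51.3
finger_force: 30.0
time: 19.13
tool_pos: [441.8, 245.8, 323.5]
tcp_rot: [3.138, -0.003, 1.249]
contact_force: [1.0, -0.1, -1.5]
grip_width: 51.6
finger_force: 30.0
t 19.13 pos [441.8 245.8 323.5] rot [ 3.138e+00 -3.000e-03  1.249e+00] F [ 1.  -0.1 -1.5] w 51.6 30.0 j [ 0.36  0.39  1.7  -0.    1.05  0.68]
d [-0.1795  0.2166  0.0038] spin [ 0.004 -0.003 -0.   ]
```

```bash
python3 -m inch '[[-0.012,0.015,0,0,0.4],[-0.035,0.042,0,0,0.4],[-0.058,0.07,0,0,0.4],[-0.08,0.097,0,0,0.4],[-0.103,0.124,0,0,0.4],[-0.126,0.152,0,0,0.4],[-0.148,0.179,0,0,0.4],[-0.166,0.2,0,0,0.4]]'>/dev/null; python3 -m inch '[[-0.009,0.011,0,0,0.4],[-0.0135,0.0166,0,0,0.4],[-0.0135,0.0166,0.01,0,0.4],[-0.0135,0.0166,0.03,0,0.4],[-0.0135,0.0166,0.045,0,0.4],[-0.0135,0.0166,0.045,0,0.4],[-0.0135,0.0166,0.045,0,0.4]]'; python3 go.py 590.5 7 225 1.249
python3 - <<'E'
from h import *
P=[capture('scene'),capture('top')]
v=np.vstack([cv2.resize(P[k]['color'][a:b,c:e],(600,300),interpolation=cv2.INTER_CUBIC) for k,(a,b,c,e) in enumerate([(170,235,300,430),(180,240,240,360)])])
cv2.imwrite('pics/a5.png',v[...,::-1])
E
```

```text
time: 20.38
tool_pos: [589.3, 8.3, 274.9]
tcp_rot: [-3.138, 0.0, 1.25]
contact_force: [0.1, -0.7, -1.6]
grip_width: 51.3
finger_force: 30.0
t 20.38 pos [589.3   8.3 274.9] rot [-3.138  0.     1.25 ] F [ 0.1 -0.7 -1.6] w 51.3 30.0 j [-0.12  0.58  1.51  0.    1.05  0.2 ]
d [-0.0008  0.0018  0.0499] spin [-0.003  0.     0.001]
```

View pics/a5.png

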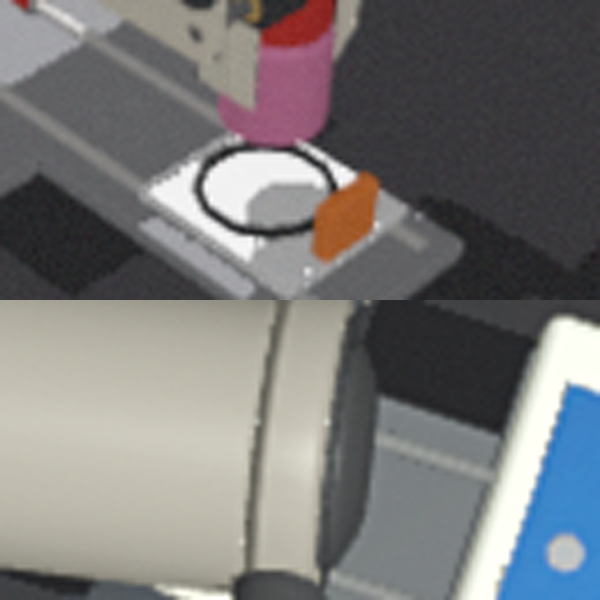

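Pink jar hangs above the dish (scene crop: jar bottom (275,145), ring centre (265,190)). I check its offset by fitting the visible lower body.

```bash
python3 - <<'E'
from fit import *
p=capture('scene');o=get_obs();print(np.round(o['tool_pos'],1));zb=o['tool_pos'][2]-201
h=cv2.cvtColor(p['color'],cv2.COLOR_RGB2HSV)
m=(h[...,1]>70)&(h[...,0]>145)&(h[...,0]<176)&(h[...,2]>60)
w=np.zeros((400,640));w[189:208,335:385]=1
w[:194,:357]=0
t=o['tool_pos']
for dz in(-2,0,2): print(fit([p],[m],[w],lambda v:jar([t[0]+.316*v[0]+.949*v[1],t[1]+.949*v[0]-.316*v[1],zb+dz]),[0,0],[4,4]))
E
python3 go.py 590.5 7 225 1.249
```

```text
[590.3   7.6 277.2]
(array([-2.814, -1.374]), np.float64(14.0), [404])
(array([-1.21 ,  0.504]), np.float64(14.0), [404])
(array([0.362, 2.442]), np.float64(14.0), [404])
t 20.53 pos [590.3   7.6 277.2] rot [ 3.14 -0.    1.25] F [-0.  -0.4 -2.4] w 51.2 30.0 j [-0.12  0.58  1.51  0.    1.05  0.2 ]
d [-0.0005  0.0003  0.0522] spin [ 0.002 -0.     0.001]
```

```bash
python3 -m inch '[[0,0,0.01,0,0.4],[0,0,0.025,0,0.4],[0,0,0.035,0,0.4],[0,0,0.042,0,0.4],[0,0,0.046,0,0.4],[0,0,0.049,0,0.4],[0,0,0.05,0,0.4],[0,0,0.05,0,0.4]]'; python3 go.py 590.5 7 225 1.249
```

```text
time: 21.2
tool_pos: [590.3, 6.8, 226.2]
tcp_rot: [3.141, 0.0, 1.249]
contact_force: [-0.5, 0.3, -1.4]
grip_width: 51.5
finger_force: 30.0
t 21.2 pos [590.3   6.8 226.2] rot [3.141 0.    1.249] F [-0.5  0.3 -1.4] w 51.5 30.0 j [-0.12  0.65  1.55 -0.    0.94  0.2 ]
d [0.0003 0.0002 0.0012] spin [ 0.  0. -0.]
```

```bash
python3 -m inch '[[0,0,0.001,0,0.4],[0,0,0.0015,0,0.4],[0,0,0.0015,0,0.4],[0,0,0.0015,0,0.4]]'; python3 -m inch '[[0,0,0,0,1],[0,0,0,0,1],[0,0,0,0,1],[0,0,0,0,1],[0,0,0,0,1],[0,0,0,0,1],[0,0,0,0,1],[0,0,0,0,1]]'; python3 -m inch '[[0,0,-0.03,0,1],[0,0,-0.06,0,1],[0,0,-0.09,0,1],[0,0,-0.11,0,1],[0,0,-0.11,0,1],[0.03,0,-0.11,0,0],[0.06,0,-0.11,0,0],[0.09,0,-0.11,0,0]]'; python3 go.py 590.5 7 225 1.249
```

```text
time: 21.53
tool_pos: [590.3, 6.8, 225.3]
tcp_rot: [3.14, -0.0, 1.249]
contact_force: [-0.1, 0.8, 2.7]
grip_width: 51.5
finger_force: 30.0
time: 22.2
tool_pos: [590.2, 6.8, 224.7]
tcp_rot: [3.142, 0.0, 1.249]
contact_force: [-0.5, 0.2, -0.7]
grip_width: 91.3
finger_force: 0.0
time: 22.87
tool_pos: [618.7, 92.8, 334.3]
tcp_rot: [-3.141, 0.0, 1.247]
contact_force: [0.7, -1.0, 0.4]
grip_width: 76.3
finger_force: 0.0
t 22.87 pos [618.7  92.8 334.3] rot [-3.141  0.     1.247] F [ 0.7 -1.   0.4] w 76.3 0.0 j [ 0.03  0.58  1.33 -0.    1.23  0.35]
d [-0.0903  0.0006  0.1093] spin [-0.001  0.    -0.002]
```

Jar is seated. This move interface cannot tilt the tool directly, and a vertical gripper body would hit the head about 34 mm before home. I'll see whether overreaching along the slide's direction gives a tilt that stays, and I go there high up, clear of everything, checking the placing on the way.

```bash
python3 -m inch '[[0,0,-0.04,0,0],[0,0,-0.08,0,0],[0,0,-0.11,0,0],[-0.04,0,-0.11,0,0],[-0.08,0,-0.11,0,0],[-0.12,0,-0.11,0,0],[-0.16,0,-0.11,0,0],[-0.2,0,-0.11,0,0]]'>/dev/null; python3 -m inch '[[-0.04,0,0,0,0],[-0.08,0,0,0,0],[-0.12,0,0,0,0],[-0.16,0,0,0,0],[-0.2,0,0,0,0],[-0.22,-0.03,0,0,0],[-0.24,-0.06,0,0,0],[-0.25,-0.095,0,0,0]]'>/dev/null; python3 go.py -150 -470 450 1.249; python3 - <<'E'
from h import *
P=find(['jar_red','jar_blue'])
v=np.vstack([cv2.resize(P[k]['color'][a:b,c:e],(600,300),interpolation=cv2.INTER_CUBIC) for k,(a,b,c,e) in enumerate([(165,255,320,500),(180,250,170,310)])])
cv2.imwrite('pics/a6.png',v[...,::-1])
E
```

```text
t 24.2 pos [ 384.6 -306.4  443.2] rot [-3.14  -0.     1.247] F [-0.3 -1.2  1.9] w 0.4 0.0 j [-0.83  0.25  1.54 -0.    1.35 -0.5 ]
d [-0.3252 -0.4548 -0.0062] spin [-0.002 -0.    -0.002]
jar_red [[([355.2, 208.8], 0.79)], [([291.7, 212.0], 0.96)]]
    [594.4   3.2  33.1] [0.3 0.3]
jar_blue [[], [([197.3, 230.9], 0.64)]]
```

View pics/a6.png

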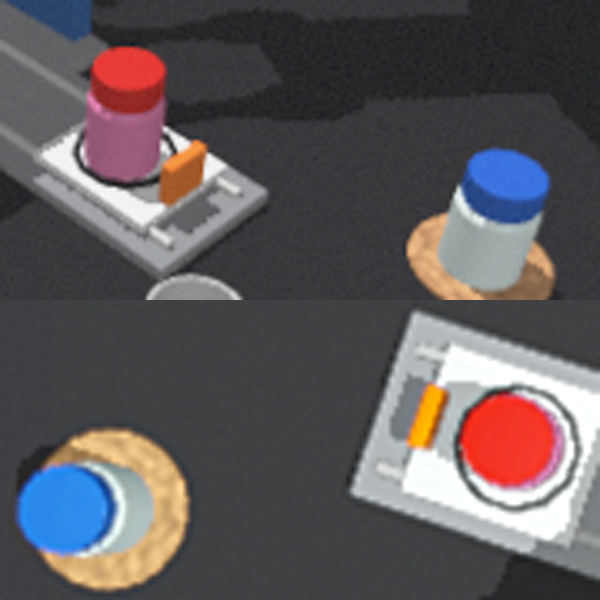

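Red jar upright inside the ring (scene crop (125,120)); blue upright inside the mat (490,220). Now to azimuth about −108°.

```bash
python3 -m inch '[[-0.034,-0.018,0,0,0],[-0.07,-0.037,0,0,0],[-0.105,-0.055,0,0,0],[-0.14,-0.073,0,0,0],[-0.175,-0.092,0,0,0],[-0.21,-0.11,0,0,0],[-0.225,-0.14,0,0,0],[-0.235,-0.18,0,0,0]]'>/dev/null; python3 -m inch '[[-0.011,-0.038,0,0,0],[-0.022,-0.077,0,0,0],[-0.033,-0.115,0,0,0],[-0.044,-0.154,0,0,0],[-0.055,-0.192,0,0,0],[-0.066,-0.231,0,0,0],[-0.077,-0.269,0,0,0],[-0.077,-0.269,0,0,0]]'>/dev/null; python3 go.py -240 -740 445 1.249
```

```text
t 25.83 pos [-143.7 -459.1  444.2] rot [-3.139e+00  1.000e-03  1.245e+00] F [-0.9  0.1 -0.3] w 0.6 0.0 j [-2.03  0.23  1.57 -0.    1.34 -1.71]
d [-0.297  -0.0012 -0.0005] spin [-0.003  0.001 -0.004]
```

```bash
python3 -m inch '[[-0.04,0,0,0,0],[-0.08,0,0,0,0],[-0.12,0,0,0,0],[-0.16,0,0,0,0],[-0.2,0,0,0,0],[-0.24,0,0,0,0],[-0.28,0,0,0,0],[-0.32,0,0,0,0]]'>/dev/null; python3 go.py -240 -740 445 1.249;python3 -m inch '[[-0.04,0,0,0,0],[-0.08,0,0,0,0],[-0.12,0,0,0,0],[-0.12,0,0,0,0]]'>/dev/null; python3 go.py -240 -740 445 1.249
```

```text
t 26.5 pos [-232.7 -747.1  443.8] rot [ 3.141e+00 -1.000e-03  1.251e+00] F [-0.6 -1.1  0.2] w 0.4 0.0 j [-1.97  0.91  0.41  0.    1.83 -1.65]
d [ 0.0045 -0.0091 -0.0012] spin [ 0.    -0.001  0.002]
t 26.83 pos [-248.5 -789.1  415.9] rot [3.14  0.021 1.25 ] F [-0.  -0.2 -0.4] w 0.1 0.0 j [-1.97  1.12  0.04  0.    1.97 -1.65]
d [ 0.0487 -0.0074 -0.0302] spin [0.001 0.021 0.001]
```

```bash
python3 -m inch '[[-0.04,0,0,0,0],[-0.08,0,0,0,0],[-0.12,0,0,0,0],[-0.16,0,0,0,0],[-0.2,0,0,0,0],[-0.24,0,0,0,0],[-0.28,0,0,0,0],[-0.28,0,0,0,0]]'>/dev/null; python3 go.py -240 -740 445 1.249
```

```text
t 27.5 pos [-258.6 -807.5  375.6] rot [3.141 0.059 1.249] F [ 0.5 -0.1 -0.4] w 0.3 0.0 j [-1.97  1.17  0.04  0.01  1.88 -1.65]
d [ 0.0657 -0.0037 -0.0734] spin [ 0.001  0.059 -0.   ]
```

```bash
python3 -m inch '[[0.04,0,0,0,0],[0.08,0,0,0,0],[0.12,0,0,0,0],[0.12,0,0,0,0]]'; python3 -m inch '[[0,0,0,0,0]]'
```

```text
time: 27.83
tool_pos: [-231.5, -724.8, 370.9]
tcp_rot: [3.141, 0.059, 1.249]
contact_force: [0.2, -0.7, 1.2]
grip_width: 0.3
finger_force: 0.0
time: 27.92
tool_pos: [-228.6, -719.0, 365.6]
tcp_rot: [3.139, 0.036, 1.249]
contact_force: [0.9, 1.5, -3.0]
grip_width: 0.2
finger_force: 0.0
```

```bash
python3 -m inch '[[0,0,0,0,0],[0,0,0,0,0]]'; python3 go.py -240 -740 445 1.249
```

```text
time: 28.08
tool_pos: [-231.9, -726.1, 373.7]
tcp_rot: [3.141, 0.062, 1.249]
contact_force: [0.2, -0.1, 0.4]
grip_width: 0.5
finger_force: 0.0
t 28.08 pos [-231.9 -726.1  373.7] rot [3.141 0.062 1.249] F [ 0.2 -0.1  0.4] w 0.5 0.0 j [-1.98  0.82  0.77  0.01  1.49 -1.66]
d [-0.0201 -0.0033 -0.0702] spin [ 0.001  0.062 -0.   ]
```

The tilt is in the right direction and persists, so I ratchet it up with short overreaching calls.

```bash
python3 -m inch '[[-0.04,0,0,0,0],[-0.08,0,0,0,0],[-0.12,0,0,0,0],[-0.16,0,0,0,0]]'; python3 -m inch '[[-0.04,0,0,0,0],[-0.08,0,0,0,0]]';python3 -m inch '[[-0.04,0,0,0,0],[-0.08,0,0,0,0]]';python3 -m inch '[[-0.3,0,0,0,0]]';python3 -m inch '[[-0.3,0,0,0,0]]'; python3 go.py -240 -740 445 1.249
```

```text
time: 28.42
tool_pos: [-260.9, -811.2, 371.4]
tcp_rot: [3.14, 0.078, 1.248]
contact_force: [-27.1, -70.4, 48.2]
grip_width: 0.4
finger_force: 0.0
time: 28.58
tool_pos: [-264.6, -820.2, 350.3]
tcp_rot: [3.139, 0.098, 1.249]
contact_force: [0.6, -0.4, 0.3]
grip_width: 0.8
finger_force: 0.0
time: 28.75
tool_pos: [-266.9, -825.9, 349.8]
tcp_rot: [3.14, 0.139, 1.249]
contact_force: [0.0, 0.1, 0.2]
grip_width: -0.1
finger_force: 0.0
time: 28.83
tool_pos: [-268.7, -830.5, 346.7]
tcp_rot: [3.14, 0.166, 1.249]
contact_force: [-0.5, -0.5, 0.3]
grip_width: 0.4
finger_force: 0.0
time: 28.92
tool_pos: [-270.7, -835.4, 343.2]
tcp_rot: [3.14, 0.195, 1.249]
contact_force: [-0.1, 0.1, -0.1]
grip_width: 0.7
finger_force: 0.0
t 28.92 pos [-270.7 -835.4  343.2] rot [3.14  0.195 1.249] F [-0.1  0.1 -0.1] w 0.7 0.0 j [-1.97  1.21  0.04  0.02  1.7  -1.65]
d [ 0.0786 -0.0009 -0.1192] spin [ 0.002  0.195 -0.   ]
```

```bash
python3 -m inch '[[-0.3,0,0,0,0]]'|grep -A1 rot;python3 -m inch '[[-0.3,0,0,0,0]]'|grep -A1 rot;python3 -m inch '[[-0.3,0,0,0,0]]'|grep -A1 rot;python3 -m inch '[[-0.3,0,0,0,0]]'|grep -A1 rot;python3 -m inch '[[-0.3,0,0,0,0]]'|grep -A1 rot;python3 -m inch '[[-0.3,0,0,0,0]]'|grep -A1 rot;python3 go.py -240 -740 445 1.249
```

```text
tcp_rot: [3.139, 0.222, 1.249]
contact_force: [-0.5, 0.7, -0.1]
tcp_rot: [3.139, 0.25, 1.248]
contact_force: [0.4, -0.0, -0.3]
tcp_rot: [3.139, 0.278, 1.248]
contact_force: [0.4, -0.1, -0.3]
tcp_rot: [3.139, 0.305, 1.248]
contact_force: [-1.1, 0.1, -0.5]
tcp_rot: [3.138, 0.333, 1.248]
contact_force: [-0.3, -0.3, 0.2]
tcp_rot: [3.138, 0.361, 1.248]
contact_force: [-0.0, -0.0, 0.4]
t 29.42 pos [-279.9 -857.5  344.4] rot [3.138 0.361 1.248] F [-0.  -0.   0.4] w 0.4 0.0 j [-1.98  1.21  0.04  0.03  1.53 -1.65]
d [ 0.0806  0.001  -0.1379] spin [ 0.003  0.361 -0.   ]
```

```bash
python3 -m inch '[[-0.3,0,0,0,0]]'|grep rot;python3 -m inch '[[-0.3,0,0,0,0]]'|grep rot;python3 -m inch '[[-0.3,0,0,0,0]]'|grep rot;python3 -m inch '[[-0.3,0,0,0,0]]'|grep rot;python3 -m inch '[[-0.3,0,0,0,0]]'|grep rot;python3 -m inch '[[-0.3,0,0,0,0]]'|grep rot;python3 -m inch '[[-0.3,0,0,0,0]]'|grep rot;python3 go.py -143 -459 450 1.249 3.138 0.555
```

```text
tcp_rot: [3.138, 0.388, 1.248]
tcp_rot: [3.138, 0.416, 1.248]
tcp_rot: [3.138, 0.444, 1.248]
tcp_rot: [3.137, 0.471, 1.248]
tcp_rot: [3.137, 0.498, 1.247]
tcp_rot: [3.137, 0.525, 1.247]
tcp_rot: [3.137, 0.552, 1.247]
t 30.0 pos [-286.  -871.   385.4] rot [3.137 0.552 1.247] F [-0.6 -1.   0.5] w 0.5 0.0 j [-1.98  1.18  0.04  0.05  1.38 -1.65]
d [ 0.3376  0.006  -0.2836] spin [ 0.    -0.003 -0.001]
```

```bash
python3 -m inch '[[0.01,0,-0.008,0,0],[0.03,0,-0.025,0,0],[0.06,0.001,-0.05,0,0],[0.09,0.002,-0.075,0,0],[0.12,0.002,-0.1,0,0],[0.15,0.003,-0.125,0,0],[0.18,0.003,-0.15,0,0],[0.21,0.004,-0.176,0,0]]'|grep -A1 rot;python3 -m inch '[[0.03,0,-0.025,0,0],[0.06,0.001,-0.05,0,0],[0.09,0.002,-0.075,0,0],[0.115,0.002,-0.096,0,0],[0.128,0.002,-0.107,0,0],[0.128,0.002,-0.107,0,0]]'|grep -A1 rot;python3 go.py 200 -490 460 1.247 3.137 0.552
```

```text
tcp_rot: [3.138, 0.558, 1.248]
contact_force: [-0.4, -1.1, 0.8]
tcp_rot: [3.139, 0.558, 1.248]
contact_force: [-1.1, -1.0, 0.3]
t 31.17 pos [-147.2 -470.9  452.4] rot [3.139 0.558 1.248] F [-1.1 -1.   0.3] w 0.4 0.0 j [-2.05  0.12  1.74  0.13  0.73 -1.81]
d [ 0.074   0.3355 -0.0542] spin [-0.001  0.006  0.001]
```

```bash
python3 -m inch '[[0.006,0.028,-0.004,0,0],[0.014,0.063,-0.01,0,0],[0.022,0.1,-0.016,0,0],[0.03,0.136,-0.022,0,0],[0.038,0.172,-0.028,0,0],[0.046,0.208,-0.034,0,0],[0.054,0.245,-0.04,0,0],[0.062,0.28,-0.045,0,0]]'|grep -A1 rot;python3 -m inch '[[0.01,0.035,-0.007,0,0],[0.012,0.055,-0.009,0,0],[0.012,0.055,-0.009,0,0]]'|grep rot; python3 go.py 400 -306 460 1.247 3.138 0.555
```

```text
tcp_rot: [3.131, 0.556, 1.245]
contact_force: [0.8, -0.9, -0.1]
tcp_rot: [3.13, 0.554, 1.249]
t 32.08 pos [ 203.6 -493.   458.7] rot [3.13  0.554 1.249] F [-0.4  0.4  0.1] w 0.3 0.0 j [-1.24  0.23  1.59 -0.41  0.9  -0.74]
d [ 0.2031  0.1286 -0.1256] spin [ 0.009 -0.001  0.001]
```

```bash
python3 -m inch '[[0.02,0.013,-0.012,0,0],[0.05,0.032,-0.031,0,0],[0.08,0.05,-0.05,0,0],[0.11,0.07,-0.068,0,0],[0.14,0.089,-0.087,0,0],[0.17,0.108,-0.105,0,0],[0.19,0.12,-0.118,0,0],[0.203,0.129,-0.126,0,0]]'|grep -A1 rot;python3 go.py 647 182 450 1.249 3.13 0.554
```

```text
tcp_rot: [3.13, 0.549, 1.246]
contact_force: [-0.4, -0.1, -0.2]
t 32.75 pos [ 399.5 -304.2  460.6] rot [3.13  0.549 1.246] F [-0.4 -0.1 -0.2] w 0.5 0.0 j [-0.67  0.24  1.57 -0.56  1.18 -0.17]
d [ 0.4659  0.0825 -0.2718] spin [-0.001 -0.005 -0.003]
```

```bash
python3 -m inch '[[0.02,0.004,-0.012,0,0],[0.05,0.009,-0.029,0,0],[0.085,0.015,-0.05,0,0],[0.12,0.021,-0.07,0,0],[0.155,0.027,-0.09,0,0],[0.19,0.034,-0.11,0,0],[0.225,0.04,-0.131,0,0],[0.26,0.046,-0.152,0,0]]'|grep -A1 rot;python3 -m inch '[[0.035,0.006,-0.02,0,0],[0.07,0.012,-0.04,0,0],[0.105,0.019,-0.061,0,0],[0.14,0.025,-0.082,0,0],[0.175,0.031,-0.102,0,0],[0.195,0.035,-0.114,0,0],[0.206,0.0365,-0.12,0,0],[0.206,0.0365,-0.12,0,0]]'|grep rot;python3 go.py 645 178 240 1.249 3.13 0.552
```

```text
tcp_rot: [3.13, 0.546, 1.244]
contact_force: [0.8, 0.2, -0.6]
tcp_rot: [3.133, 0.545, 1.248]
t 34.08 pos [647.3 183.1 448. ] rot [3.133 0.545 1.248] F [ 0.9 -0.1  0. ] w 0.3 0.0 j [ 0.25  0.71  0.84 -0.48  1.87  0.5 ]
d [ 0.103  -0.0021  0.1807] spin [-0.004 -0.007 -0.   ]
```

```bash
python3 -m inch '[[0.01,0,0.018,0,0],[0.027,-0.001,0.048,0,0],[0.045,-0.001,0.08,0,0],[0.063,-0.001,0.112,0,0],[0.081,-0.002,0.143,0,0],[0.095,-0.002,0.167,0,0],[0.103,-0.002,0.181,0,0],[0.103,-0.002,0.181,0,0]]'|grep -A1 rot;python3 go.py 643 180 196 1.248 3.133 0.545
python3 - <<'E'
from h import *
P=[capture('scene'),capture('top')]
v=np.vstack([cv2.resize(P[k]['color'][a:b,c:e],(560,300),interpolation=cv2.INTER_CUBIC) for k,(a,b,c,e) in enumerate([(140,300,310,610),(120,240,130,354)])])
cv2.imwrite('pics/a7.png',v[...,::-1])
E
```

```text
tcp_rot: [3.141, 0.55, 1.248]
contact_force: [-0.1, -0.0, 0.6]
t 34.75 pos [642.4 173.4 236.6] rot [3.141 0.55  1.248] F [-0.1 -0.   0.6] w 0.4 0.0 j [ 0.24  0.85  1.16 -0.46  1.47  0.69]
d [ 0.0267 -0.0015  0.0313] spin [-0.008  0.005  0.   ]
```

View pics/a7.png

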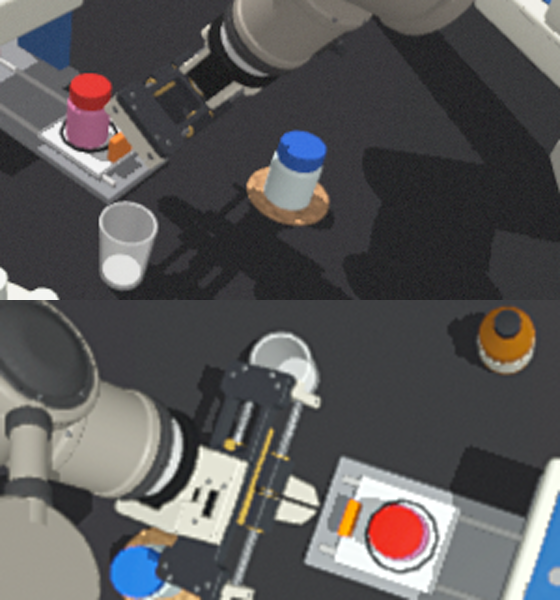

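The top view shows the beaker (crop (283,365)) and the blue jar (135,570) beneath the high gripper body, with the closed fingers in line with the tab (348,518). At TCP z 196 the body stays above both. I lower and move toward the tab.

```bash
python3 go.py 640.6 165 196 1.248 3.138 0.548; python3 -m inch '[[0.003,0,0.008,0,0],[0.008,0,0.02,0,0],[0.012,0,0.03,0,0],[0.0145,0.001,0.036,0,0],[0.0145,0.001,0.0385,0,0],[0.0145,0.001,0.0385,0,0]]'|grep -A1 rot;python3 go.py 640.6 165 196 1.248 3.138 0.548
```

```text
t 34.85 pos [643.3 174.1 241.2] rot [3.135 0.547 1.245] F [-0.5 -0.  -0. ] w 0.4 0.0 j [ 0.24  0.84  1.15 -0.46  1.47  0.69]
d [0.0154 0.     0.0435] spin [ 0.002 -0.001 -0.003]
tcp_rot: [3.138, 0.549, 1.248]
contact_force: [-0.5, -0.3, -0.7]
t 35.35 pos [640.9 167.2 198.8] rot [3.138 0.549 1.248] F [-0.5 -0.3 -0.7] w 0.3 0.0 j [ 0.23  0.88  1.2  -0.47  1.39  0.72]
d [-0.0004  0.0004  0.0035] spin [-0.     0.001 -0.   ]
```

```bash
python3 -m inch '[[-0.001,0,0.004,0,0],[-0.005,0,0.0065,0,0],[-0.0085,0,0.009,0,0],[-0.0113,0,0.0102,0,0],[-0.0155,0,0.0128,0,0],[-0.0198,0,0.0154,0,0],[-0.024,0,0.018,0,0],[-0.0283,0,0.0206,0,0]]'|grep -A1 rot; python3 go.py 600 100 183 1.248 3.138 0.548; python3 - <<'E'
from h import *
P=[capture('scene'),capture('top')]
v=np.vstack([cv2.resize(P[k]['color'][a:b,c:e],(560,300),interpolation=cv2.INTER_CUBIC) for k,(a,b,c,e) in enumerate([(160,240,310,460),(120,240,160,384)])])
cv2.imwrite('pics/a8.png',v[...,::-1])
E
```

```text
tcp_rot: [3.136, 0.548, 1.247]
contact_force: [1.3, 2.4, -1.5]
t 36.02 pos [630.  134.1 197.1] rot [3.136 0.548 1.247] F [ 1.3  2.4 -1.5] w 0.4 1.4 j [ 0.19  0.85  1.27 -0.49  1.33  0.71]
d [-0.0284 -0.0178  0.0337] spin [ 0.001 -0.    -0.001]
```

View pics/a8.png

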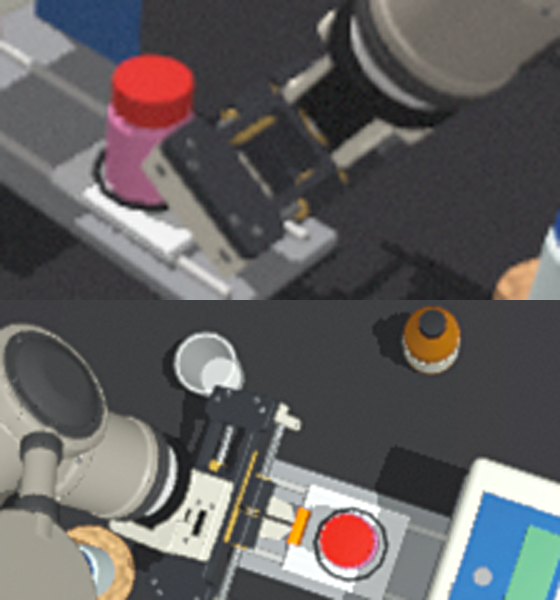

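Fingers press the tab centre (top crop (297,525)), carriage moving with 2.7 N. I continue, then back off a little and lower, clear of the beaker now.

```bash
python3 -m inch '[[-0.01,0,0.006,0,0],[-0.02,0,0.0125,0,0],[-0.031,0,0.019,0,0],[-0.041,0,0.025,0,0],[-0.041,0,0.025,0,0],[-0.037,0,0.0223,0,0],[-0.035,0,0.0265,0,0],[-0.031,0,0.0325,0,0]]'|grep -A1 rot;  python3 -m inch '[[0,0,0,0,0],[0.002,0,0.0033,0,0],[0.002,0,0.0033,0,0]]'|grep -A1 rot; python3 go.py 586.1 -5.5 183 1.248 3.138 0.548
```

```text
tcp_rot: [3.135, 0.548, 1.247]
contact_force: [-0.3, 0.1, -0.8]
tcp_rot: [3.138, 0.549, 1.248]
contact_force: [-0.2, 0.6, -0.6]
t 37.03 pos [616.3  93.5 180.4] rot [3.138 0.549 1.248] F [-0.2  0.6 -0.6] w 0.3 0.0 j [ 0.13  0.84  1.37 -0.52  1.24  0.7 ]
d [-0.0896  0.0026  0.0518] spin [0.    0.001 0.   ]
```

```bash
python3 -m inch '[[-0.006,0,0.002,0,0],[-0.016,0,0.008,0,0],[-0.026,0,0.0145,0,0],[-0.036,0,0.021,0,0],[-0.046,0.001,0.027,0,0],[-0.056,0.001,0.033,0,0],[-0.064,0.001,0.038,0,0],[-0.069,0.001,0.0415,0,0]]'|grep -A1 rot; python3 go.py 586.1 -5.5 182 1.248 3.138 0.548; python3 - <<'E'
from h import *
P=[capture('scene'),capture('top')]
v=np.vstack([cv2.resize(P[k]['color'][a:b,c:e],(560,300),interpolation=cv2.INTER_CUBIC) for k,(a,b,c,e) in enumerate([(110,240,260,500),(150,270,200,424)])])
cv2.imwrite('pics/a9.png',v[...,::-1])
E
```

```text
tcp_rot: [3.137, 0.549, 1.246]
contact_force: [-0.2, 3.6, 1.1]
t 37.7 pos [591.5  14.8 182.2] rot [3.137 0.549 1.246] F [-0.2  3.6  1.1] w 0.7 1.4 j [ 0.01  0.78  1.49 -0.58  1.13  0.66]
d [-0.0178  0.0013  0.0111] spin [ 0.     0.001 -0.002]
```

View pics/a9.png

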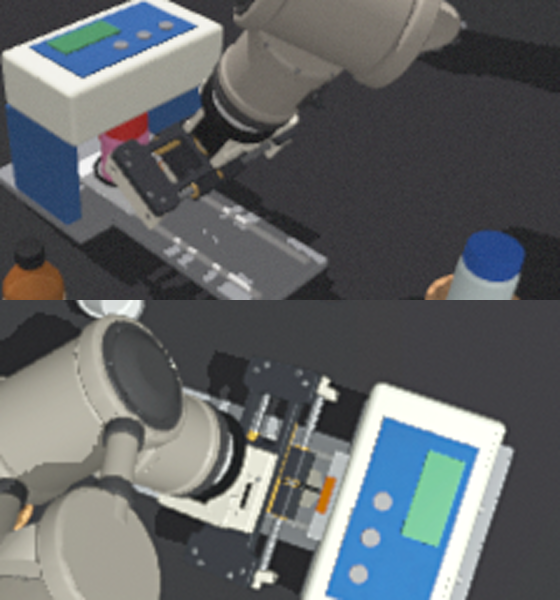

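The carriage is mostly under the head, the jar upright beneath (scene crop (125,135)), and the tab (325,490) still 20 mm short. Slow final push, watching force.

```bash
python3 -m inch '[[-0.004,0,0.0024,0,0],[-0.008,0,0.005,0,0],[-0.012,0,0.0073,0,0],[-0.014,0,0.0086,0,0],[-0.015,0,0.0092,0,0]]'|grep -A1 -E 'pos|force'; python3 -m inch '[[-0.0015,0,0.0009,0,0],[-0.0025,0,0.0015,0,0]]'|grep -A1 -E 'pos|force';python3 -m inch '[[-0.0015,0,0.0009,0,0],[-0.0017,0,0.001,0,0]]'|grep -A1 -E 'pos|force'; python3 go.py 586.1 -5.5 182 1.248 3.138 0.548
```

```text
tool_pos: [586.5, -0.5, 182.1]
tcp_rot: [3.136, 0.548, 1.247]
contact_force: [1.6, 1.5, -0.3]
grip_width: 0.2
finger_force: 1.3
tool_pos: [585.6, -3.0, 182.1]
tcp_rot: [3.136, 0.548, 1.247]
contact_force: [1.2, 2.1, 0.9]
grip_width: 0.1
finger_force: 1.3
tool_pos: [585.2, -4.4, 182.2]
tcp_rot: [3.135, 0.547, 1.247]
contact_force: [2.5, 6.1, 3.2]
grip_width: 0.6
finger_force: 3.3
t 38.55 pos [585.2  -4.4 182.2] rot [3.135 0.547 1.247] F [2.5 6.1 3.2] w 0.6 3.3 j [-0.02  0.77  1.52 -0.59  1.1   0.64]
d [-0.0005  0.0012  0.0006] spin [ 0.002 -0.001 -0.001]
```

```bash
python3 -m inch '[[-0.0008,0,0.0005,0,0],[-0.0012,0,0.0007,0,0],[-0.0012,0,0.0007,0,0]]'|grep -A1 -E 'pos|force';python3 -m inch '[[-0.0008,0,0.0005,0,0],[-0.0012,0,0.0007,0,0],[-0.0012,0,0.0007,0,0]]'|grep -A1 -E 'pos|force'
```

```text
tool_pos: [584.9, -4.8, 182.4]
tcp_rot: [3.135, 0.545, 1.247]
contact_force: [2.4, 10.6, 1.8]
grip_width: 0.4
finger_force: 5.2
tool_pos: [584.7, -5.3, 182.6]
tcp_rot: [3.134, 0.543, 1.247]
contact_force: [2.1, 14.2, 4.6]
grip_width: 0.6
finger_force: 7.7
```

Force rises stiffly with the finger force and almost no motion, so it is against the stop. I back off, lift clear and check.

```bash
python3 -m inch '[[0.004,0,-0.0025,0,0],[0.017,0,-0.0105,0,0],[0.034,0,-0.021,0,0],[0.042,0,-0.026,0,0],[0.034,0,-0.04,0,0],[0.018,0,-0.066,0,0],[0.0,0,-0.095,0,0],[-0.018,0,-0.124,0,0]]'|grep -A1 -E 'pos|force';python3 -m inch '[[0,0.03,-0.02,0,0],[0,0.06,-0.04,0,0],[0.03,0.07,-0.06,0,0],[0.06,0.07,-0.08,0,0],[0.09,0.07,-0.1,0,0],[0.12,0.07,-0.12,0,0],[0.12,0.07,-0.12,0,0]]'|grep -A1 -E 'pos|force'; python3 - <<'E'
from fit import *
P=find(['tab','dish','jar_red','jar_blue','mat','wash_bottle','beaker','brown_bottle'])
u=np.array([-.314,-.949]);org=np.array([556,-96.3])
o=cv2.inRange(cv2.cvtColor(P[0]['color'],cv2.COLOR_RGB2HSV),(8,150,80),(20,255,255))
v=np.vstack([cv2.resize(P[k]['color'][a:b,c:e],(560,300),interpolation=cv2.INTER_CUBIC) for k,(a,b,c,e) in enumerate([(110,260,250,530),(120,270,150,430)])])
cv2.imwrite('pics/a10.png',v[...,::-1])
for d in (.15,.16,.17):
    c=org+u*(-164+d*1000);print(d,proj(P[0],np.array([[*c,55.]])).round(1),proj(P[0],np.array([[*(org+u*(-109+d*1000)),99.]])).round(1))
E
```

```text
tool_pos: [598.9, 39.8, 297.8]
tcp_rot: [3.139, 0.549, 1.249]
contact_force: [0.7, 0.2, -0.8]
grip_width: 0.6
finger_force: 0.0
tool_pos: [717.7, 180.8, 335.7]
tcp_rot: [3.139, 0.547, 1.254]
contact_force: [-0.3, -0.1, -0.1]
grip_width: 0.4
finger_force: 0.0
tab [[([325.4, 177.2], 0.87)], []]
dish [[([308.6, 180.8], 0.7)], []]
jar_red [[], []]
jar_blue [[([460.8, 245.7], 0.58)], [([195.8, 229.4], 0.87), ([247.8, 154.1], 0.45)]]
    [553.1 240.7  -6.2] [2.5 2.5]
mat [[([458.1, 244.5], 0.92)], [([196.0, 228.5], 0.95)]]
    [556.  236.7  -1.6] [4.6 4.6]
wash_bottle [[([240.2, 156.7], 0.84)], [([463.4, 252.9], 0.8)]]
    [ 497.1 -408.4   -5.7] [1.3 1.3]
beaker [[([377.9, 287.9], 0.65), ([461.6, 244.1], 0.33)], [([247.1, 151.9], 0.6)]]
    [745.  120.2  -6.9] [1.3 1.3]
brown_bottle [[([276.5, 258.0], 0.9)], [([329.1, 138.7], 0.96)]]
    [ 7.779e+02 -8.740e+01  1.000e-01] [2.4 2.4]
0.15 [[328.3 182.5]] [[312.6 157.7]]
0.16 [[325.4 180.7]] [[309.8 156.1]]
0.17 [[322.6 178.9]] [[307.  154.5]]
```

View pics/a10.png

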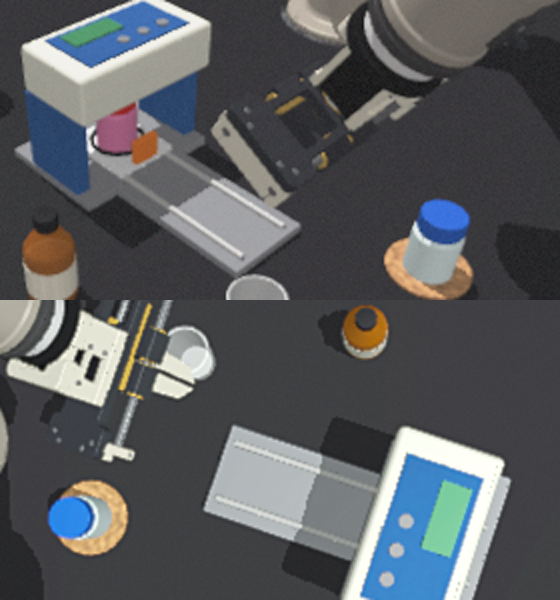

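The tab is at about (143,147) in the scene crop and hidden under the head from above; both jars are upright and the bystanders are in place. I measure the travel from the tab against the starting picture.

```bash
python3 - <<'E'
from fit import *
p=capture('scene');u=np.array([-.314,-.949]);org=np.array([556,-96.3])
a=cv2.cvtColor(cv2.imread('pics/s0.png'),cv2.COLOR_BGR2RGB)
for img,(c,r),d0 in ((a,(374,216),0.),(p['color'],(322,183),165.)):
    h=cv2.cvtColor(img,cv2.COLOR_RGB2HSV);m=cv2.inRange(h,(5,130,70),(20,255,255)).astype(bool)
    z=np.zeros_like(m);z[r-14:r+14,c-14:c+14]=1;m&=z
    print(fit([p],[m],[1.],lambda v:[box([*(org+u*(-164+v[0])+v[1]*np.array([.949,-.314])),-1.89],0,10,-18,18,24,55)],[d0,0],[5,2]))
E
```

```text
(array([ 1.903, -1.763]), np.float64(29.0), [173])
(array([168.828,  -1.703]), np.float64(30.0), [149])
```

```bash
python3 -c "
from plant import *
print(close_job())"
```

```text
the job is handed in; nothing more can be done
None
```

The jars are swapped: the red sample stands in the dish, the blue blank stands wholly on the mat, and the bystanders look undisturbed. I pushed the carriage until it stopped hard (about 15 N with almost no motion). The camera measured 167 mm of the 170 mm travel, within its roughly 1 px error, and I handed the job in at about 40 s.

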